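# Start the key-cutting machine

### The arm

A 7-joint arm with a two-finger parallel gripper is mounted at the origin on the work surface. World frame = base frame: x ahead of the robot, y to its left, z up, the work surface at z = 0. Lengths are in m, angles in rad, forces in N, time in s.
With the tool pointing down it reaches from about 0.425 to 0.875 m from the base axis. Payload 4.7 kg.
Tool frame: the origin (TCP) lies between the finger pads; the fingertips stand bot.tip_extent ahead of it and the grasp point (between the pads) lies 2 mm behind it (bot.tip_extent is the distance from the TCP to the fingertips, in m); z points along the fingers, y is the line along which they close (so a half turn about z gives the same grasp; the last joint's range is limited). The gripper opens to 87 mm and grips with 3 to 60 N. Pads are 19 mm wide; open, the fingers measure 117 mm over their backs; the gripper's body (75 mm by 190 mm) begins 51 mm behind the grasp point.
Start: joints at [-1.131, 0.321, -0.07, 1.45, 0.023, 1.371, -0.057], TCP at [0.269, 0.592, 0.24] pointing down, gripper open.
Joint ranges: [-2.86, 2.86], [-0.3, 2.09], [-1.38, 1.24], [0.06, 2.45], [-1.56, 4.7], [0.09, 2.05], [-2.69, 2.69]. Speed limits (rad/s): [2.57, 2.57, 3.14, 3.14, 3.14, 3.14, 3.14].

### API

Orientations are given as a 3x3 rotation matrix whose columns are the frame's x, y, z axes.
In Python, from workcell import sensors, vision, order, nets, bot gives the robot as it stands.
- The arm moves only by the tool servo_tool, never from a script. Its argument "motion" is a list of rows, each a list of 3 entries, a list of its own where there are three numbers: the shift along the world's x, y, z in mm, then the turn, a rotation vector about the world's x, y, z in rad, then the closure, from 0 (fully open) to 1 (shut). A call has 1 to 20 rows; each row is the pose to reach, as a shift and turn from the pose commanded when the call began; what a row does not reach only later rows make up. A row lasts 1/10 s, in which the tool goes at most 50 mm and 8.59 degrees, less where a joint would pass 70% of its speed; a pose out of reach is approached as far as the arm can. A call with a gripper value outside its range is refused whole. The fingers move at their own pace and stop on an object; the grip force is fixed at half the most. Time passes only in rows, so rows that repeat a pose let the fingers close. It gives the time, the measured TCP pose, the force, the opening and the grip force at its end, in the units of the state.
- sensors.sense(): the state, without advancing time (a new reading comes with each control period).
- vision.camera(name): name is "scene" or "top" or "wrist"; returns the picture (384x512x3 uint8, red, green, blue); there is no depth.
- vision.calibration(name): a dict with "fx", "fy", "cx", "cy" (pixels), "rvec" (rotation vector, rad) and "tvec" (3), from world to camera coordinates, as OpenCV has them. Camera axes: x right, y down, z forward; pixel columns grow to the right and rows downward; lengths in m; the calibration is good to about 2 mm. The wrist camera is an equidistant fisheye: a pixel r from the principal point sees the ray r / f radians off the axis. A picture is of the moment at which its call begins: read the wrist's pose just before it. calibration takes no time and is no camera call; for the wrist camera it gives the pose at the moment of the call.
- order.close_job(): hands the job in; it is judged then, once.
Trained networks look in the newest picture that a camera, given by its name, has taken for a name from the list of things; names that differ only in an ending like _2 or _b are one class to them, and where a whole thing is asked for, a point or a joint stands for the part that bears it (a point fixed in the world has none). Each returns a list of dicts, best first, with "p" (0 to 1); they miss things now and then, are a little off and sometimes report something else, mostly with a low value. They report only what shows in the picture. A call takes as long as a camera call.
- nets.look_for(camera, label): "extent" ([left, top, right, bottom] in pixels, round what is visible of it).
The state is a dict: "clock": time; "qpos": joint angles; "joint_velocities": joint speeds; "joint_efforts": joint torques, N m; "eef_pos": TCP position; "eef_rot": TCP orientation; "wrist_force": force on the tool from outside, world axes, zero at the start; "moment": the same for the moment, N m; "gripper_width": opening from 0.0 (shut) to 1.0 (fully open); "gripper_force": force on a finger pad.
Only numpy, scipy, OpenCV 4.12 (cv2) and the standard library are available. Lean on these libraries where they do the work, as an engineer would, in place of code of your own. Each camera call takes 0.05 s, during which the arm holds its last target. There are 200 camera calls.

### The job

Both keys are clamped in the key-cutting machine and it is ready to cut. Push the clear safety shield fully down, then press the raised end of the rocker switch until it is flipped right over, then press the plain round start button all the way in and let it spring back. Do not press the mushroom-headed stop button, do not swing the shield further open, and leave the tin and the things on the mat where they are.

Things in the scene. Friction and masses are not known exactly. Their poses are not given: they have to be found in the camera images.
- machine: Key-cutting machine bolted to the bench, grey, 300 (x) x 340 (y) mm; never moves. Origin: centre of its underside, on the bench; z up, x from its front (robot's side) to its rear. Left part (y -35 to 140 mm): motor housing 170 mm high at x 47 to 147; in front of it cutter and vices with keys, under 130 mm high, which the shield covers. Right part: switch box, see panel
- panel (a point): Middle of the switch box's level deck (machine frame x -45, y -110, z 127 mm), 186 (x) x 100 (y) mm, free above; axes as the machine's. On the deck, in a line along x at y 0 of this frame, rear to front: rocker switch (pivot at x 57 mm), start button (x -5), stop button (x -63)
- shield (a joint): Clear safety shield with black edges, hinged at its rear along the machine's y. Angle in rad: 0 = fully down (level), grows as its front lip swings up and back; starts between 0.55 and 1.0. A stiff hinge holds it wherever it is left; 1 to 2 N down on the lip moves it
- shield_hinge (a point): Middle of the shield's hinge line: in the machine's frame x 58, y 50, z 180 mm. The shield is 168 mm wide (y) and reaches 149 mm forward of this line; side cheeks and front apron hang 33 mm below its top. Axes turn with the shield
- shield_lip (a point): Middle of the upper face of the black front lip (20 mm deep, 168 mm wide), 140 mm from the hinge line and 4 mm above its plane; shield down: z 184 mm. x axis points along the shield to the hinge, z is the outward normal of its upper face
- mains (a joint): Black rocker switch, paddle 40 (along the machine's x) x 25 mm with two faces in a shallow V, in a bezel 3 mm high. Angle in rad about the machine's y: 0 = off, rear end (+x) standing up; 0.35 = on, front end standing up. Stiff, no spring: about 3 N on the raised end turns it and it stays where it is left, so press until it stops
- mains_end (a point): Point on the upper face of the rocker's rear half, 15 mm from the pivot line: where to press. Off: about 11 mm above the deck; on: about 6 mm, 5 mm lower. Turns with the rocker
- start (a joint): Start button's travel in m: 0 = out, 0.005 = fully in; springs back. Spring force 1.5 N out to 5 N fully in
- start_top (a point): Centre of the flat top of the start button, a plain black cylinder 24 mm across in a steel collar 31 mm across and 5 mm high; top 14 mm above the deck when out; pressed straight down
- stop (a joint): Stop button's travel in m: 0 = out, 0.005 = fully in; springs back
- stop_top (a point): Centre of the domed top of the stop button, a black mushroom head 40 mm across, 28 mm above the deck; not to be pressed
- tin: Open metal tin, 97 mm across, 116 mm high, with a rod and a stick standing in it up to 175 mm, loose on the bench to the right of the machine. Origin: centre of its underside
- screwdriver: Yellow-handled screwdriver, 160 mm long, lying on the blue mat left of the machine. Origin: under its middle, handle to -x
- padlock: Brass padlock standing on the mat, 22 x 40 x 62 mm. Origin: centre of its underside
- carkey: Car key with black fob, 98 x 32 x 12 mm, lying on the mat. Origin: under the front end of the fob, blade to +x

How it is judged:
On the way, in this order (a step that is already met when the one before it is completed fails the run):
1. the shield is fully down (value of joint shield below 0.06 rad), for 0.2 s.
2. the rocker switch is flipped on (value of joint mains above 0.25 rad), for 0.1 s.
3. the start button is pressed all the way in (value of joint start above 0.0037 m), for 0.05 s.
At the end, for the whole second after the job is handed in: The shield is down (within 0.06 rad), the rocker is on (over 0.25 rad), the start button has been pressed at least 3.7 mm of its 5 mm and is out again (under 1 mm), the stop button is out, and tin, screwdriver, padlock and car key are within 20 mm of where they were (value of joint shield below 0.06 rad and value of joint mains above 0.25 rad and value of joint each of start, stop below 0.001 m and distance of each of tin, screwdriver, padlock, carkey from where it was at the start of the episode below 0.02 m); the robot touches nothing.
It fails at once if the start button is pressed before the rocker switch is on (value of joint start above 0.002 m and value of joint mains below 0.175 rad).
It fails at once if the rocker switch is flipped while the shield is up (value of joint mains above 0.2 rad and value of joint shield above 0.08 rad).
It fails at once if the stop button is pressed (value of joint stop above 0.002 m).
It fails at once if the shield is lifted further open (value of joint shield above 1.15 rad).
It fails at once if the tin, screwdriver, padlock or car key is moved by over 20 mm, tipped or lifted (distance of any of tin, screwdriver, padlock, carkey from where it was at the start of the episode above 0.02 m).
It also fails if it takes over 45 s, if anything falls off the work surface, if the arm or the gripper's body presses on something with over 40 N, if the wrist force passes 120 N, or if a joint passes its speed limit or range.

## Working session

There is one attempt and no reset: what is moved stays moved. The work goes in short steps, Python scripts to look and compute and a tool call to move; the robot and the scene stay as the last step left them, time stands still between calls to the robot, and variables do not carry over. Pictures are saved under pics/ and viewed, at most 10 in all, crops included, and the job is handed in when it is done.

Besides the shell and the picture viewer there is one more tool, called after "Call:" as name(argument=value, ...) on one line, values as JSON. servo_tool: Moves the arm, as the interface text tells. Its arguments: {"type":"object","properties":{"motion":{"type":"array","items":{"type":"array"}}},"required":["motion"]}

```bash
mkdir -p pics; cat > h.py <<'E'
import numpy as np,cv2
from workcell import sensors,vision,order,nets,bot
def snap(c,fn=None):
    im=vision.camera(c)
    if fn: cv2.imwrite('pics/'+fn,im[:,:,::-1])
    return im
def cam(c):
    k=vision.calibration(c);R=cv2.Rodrigues(np.array(k['rvec'],float))[0];return k,R,np.array(k['tvec'],float).ravel()
def ray(c,u,v):
    k,R,t=cam(c);d=R.T@np.array([(u-k['cx'])/k['fx'],(v-k['cy'])/k['fy'],1]);return -R.T@t,d
def atz(c,u,v,z):
    o,d=ray(c,u,v);return o+d*(z-o[2])/d[2]
def proj(c,P):
    k,R,t=cam(c);p=np.atleast_2d(P)@R.T+t;return np.c_[k['fx']*p[:,0]/p[:,2]+k['cx'],k['fy']*p[:,1]/p[:,2]+k['cy']]
E
python3 - <<'E'
from h import *
a=[snap(c) for c in('scene','top')]
for c,i in zip(('scene','top'),a):
    cv2.imwrite(f'pics/{c}0.png',i[:,:,::-1])
    print(c,cam(c)[0])
    for l in ['machine','mains','start','stop','shield','shield_lip','tin']:
        print(l,[(np.round(d['extent']),round(d['p'],2)) for d in nets.look_for(c,l)[:2]])
s=sensors.sense();print(s['clock'],s['eef_rot'],bot.tip_extent)
E
```

```text
scene {'fx': 479.0619727648711, 'fy': 479.0619727648711, 'cx': 251.85924272952144, 'cy': 184.03529516777888, 'rvec': array([ 0.75609211,  2.51615849, -1.17231415]), 'tvec': array([ 0.45944306, -0.1422515 ,  1.62746601])}
machine [(array([180., 119., 332., 270.]), 0.7)]
mains [(array([218., 152., 233., 160.]), 0.59)]
start [(array([225., 119., 310., 202.]), 0.58)]
stop []
shield [(array([226., 117., 308., 198.]), 0.9)]
shield_lip [(array([226., 120., 305., 199.]), 0.65), (array([220., 155., 230., 156.]), 0.59)]
tin [(array([192., 125., 226., 173.]), 0.79)]
top {'fx': 491.0727113632546, 'fy': 491.0727113632546, 'cx': 247.0784956555584, 'cy': 185.20829310949435, 'rvec': array([ 2.1692684 , -2.13282379,  0.17758233]), 'tvec': array([0.05915776, 0.6096672 , 1.31160735])}
machine [(array([329., 180., 373., 223.]), 0.68), (array([196., 131., 326., 258.]), 0.6)]
mains [(array([299., 184., 310., 198.]), 0.61), (array([292., 227., 310., 244.]), 0.18)]
start [(array([188., 133., 327., 255.]), 0.61), (array([298., 183., 308., 198.]), 0.28)]
stop [(array([297., 231., 312., 248.]), 0.62), (array([202., 162., 277., 218.]), 0.38)]
shield [(array([203., 161., 276., 216.]), 0.62)]
shield_lip [(array([203., 159., 276., 218.]), 0.88)]
tin [(array([331., 179., 373., 221.]), 0.56)]
0.8 [[-9.10698382e-01  4.13071968e-01  7.88696211e-05]
 [ 4.13071970e-01  9.10698384e-01  1.42471071e-05]
 [-6.59413559e-05  4.55536472e-05 -9.99999997e-01]] 0.017
```

View pics/scene0.png

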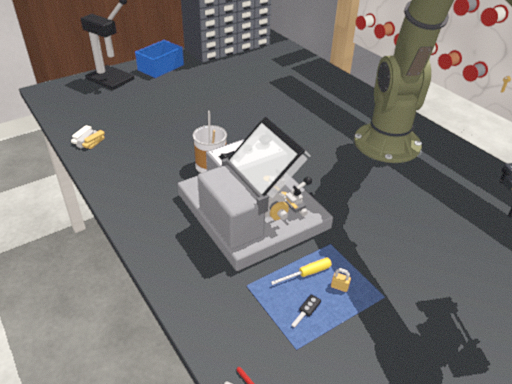

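View pics/top0.png

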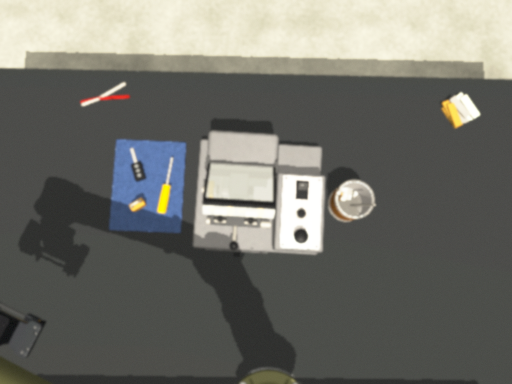

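Scene shows the shield raised, with the tin right of the machine. In the top view the rocker is at about (302,190), start (301,212), stop (300,236), and the shield lip is the black bar around (239,211).

```bash
python3 - <<'E'
from h import *
im=cv2.imread('pics/top0.png')
cv2.imwrite('pics/topc.png',cv2.resize(im[120:265,185:385],None,fx=4,fy=4,interpolation=cv2.INTER_CUBIC))
m=atz('top',302.5,190,.134);s=atz('top',301,212.5,.141);p=atz('top',300.5,236,.150)
print(m,s,p)
d=m-p;yaw=np.arctan2(d[1],d[0]);print('yaw',yaw,np.linalg.norm(d[:2]))
R=np.array([[np.cos(yaw),-np.sin(yaw)],[np.sin(yaw),np.cos(yaw)]])
print([q[:2]-R@np.array([x-.045,-.11]) for q,x in((m,.057),(s,-.005),(p,-.063))])
o=np.mean([q[:2]-R@np.array([x-.045,-.11]) for q,x in((m,.057),(s,-.005),(p,-.063))],0)
W=lambda x,y,z:np.r_[o+R@np.array([x,y]),z]
for a in np.arange(.5,1.05,.1):
    ps=[W(.058-r*np.cos(a)-h*np.sin(a),.05+w,.18+r*np.sin(a)+h*np.cos(a)) for r,h,w in((.149,.004,-.084),(.149,.004,.084),(.129,.004,-.084),(.129,.004,.084))]
    print(round(a,1),proj('top',ps).round().tolist(),proj('scene',ps).round().tolist())
c=[W(x,y,0) for x,y in((-.15,-.17),(-.15,.17),(.15,.17),(.15,-.17))]
print(proj('top',c).round(),c)
E
```

```text
[ 0.58529886 -0.07242979  0.134     ] [ 0.52632779 -0.06763394  0.141     ] [ 0.46623593 -0.06520541  0.15      ]
yaw -0.06060264027389537 0.11928190650772837
[array([0.5799831 , 0.03809506]), array([0.58289821, 0.03913585]), array([0.58069988, 0.03805157])]
0.5 [[274.0, 217.0], [202.0, 211.0], [274.0, 210.0], [203.0, 204.0]] [[271.0, 122.0], [310.0, 156.0], [266.0, 127.0], [303.0, 162.0]]
0.6 [[275.0, 213.0], [201.0, 207.0], [275.0, 206.0], [202.0, 201.0]] [[269.0, 119.0], [307.0, 153.0], [264.0, 124.0], [301.0, 159.0]]
0.7 [[275.0, 209.0], [201.0, 203.0], [275.0, 203.0], [202.0, 197.0]] [[266.0, 116.0], [305.0, 150.0], [261.0, 122.0], [299.0, 156.0]]
0.8 [[276.0, 204.0], [201.0, 198.0], [276.0, 199.0], [202.0, 193.0]] [[263.0, 113.0], [302.0, 147.0], [258.0, 120.0], [296.0, 154.0]]
0.9 [[277.0, 199.0], [202.0, 193.0], [276.0, 194.0], [203.0, 188.0]] [[260.0, 111.0], [298.0, 145.0], [255.0, 118.0], [293.0, 152.0]]
1.0 [[277.0, 193.0], [202.0, 187.0], [277.0, 189.0], [203.0, 183.0]] [[256.0, 109.0], [294.0, 144.0], [252.0, 116.0], [290.0, 151.0]]
[[314. 255.]
 [193. 246.]
 [203. 141.]
 [320. 151.]] [array([ 0.42117295, -0.12217559,  0.        ]), array([0.44176524, 0.21720025, 0.        ]), array([0.7412145 , 0.19903058, 0.        ]), array([ 0.72062222, -0.14034526,  0.        ])]
```

View pics/topc.png

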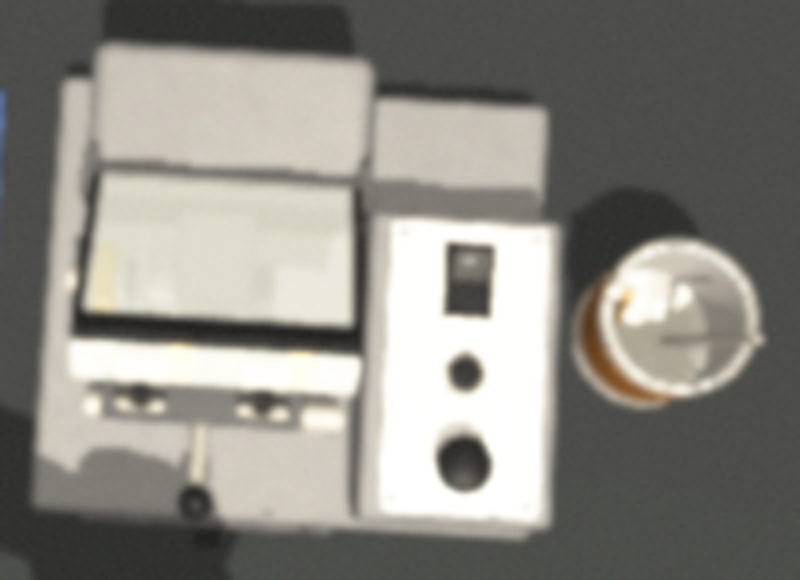

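Call:
servo_tool(motion=[[[0,0,97],[0,0,0],1],[[0,0,97],[0,0,0.1],1],[[274,-501,97],[0,0,0.375],1],[[274,-501,97],[0,0,0.375],1],[[274,-501,97],[0,0,0.375],1],[[274,-501,97],[0,0,0.375],1],[[274,-501,97],[0,0,0.375],1],[[274,-501,97],[0,0,0.375],1],[[274,-501,97],[0,0,0.375],1],[[274,-501,97],[0,0,0.375],1],[[274,-501,97],[0,0,0.375],1],[[274,-501,97],[0,0,0.375],1],[[274,-501,97],[0,0,0.375],1],[[274,-501,97],[0,0,0.375],1],[[274,-501,97],[0,0,0.375],1],[[274,-501,97],[0,0,0.375],1],[[274,-501,97],[0,0,0.375],1]])

```text
clock: 2.5
eef_pos: [0.5419, 0.0929, 0.3365]
eef_rot: [[-0.999, 0.048, -0.0], [0.048, 0.999, 0.001], [0.0, 0.001, -1.0]]
wrist_force: [-0.7, 1.0, 0.2]
gripper_width: 0.004
gripper_force: 0.0
```

```bash
python3 - <<'E'
from h import *
a=snap('scene');b=snap('wrist')
c=cv2.resize(a[70:290,150:350],(545,600),interpolation=cv2.INTER_CUBIC)
cv2.imwrite('pics/s1.png',c[:,:,::-1]);cv2.imwrite('pics/w1.png',b[:,:,::-1])
s=sensors.sense();print(s['clock'],s['eef_pos'],s['eef_rot'],s['wrist_force'],s['qpos'],cam('wrist')[0])
E
```

```text
2.6 [0.54196794 0.09285959 0.33658629] [[-9.98867353e-01  4.75814523e-02 -1.27953374e-04]
 [ 4.75813751e-02  9.98867213e-01  5.50809646e-04]
 [ 1.54016753e-04  5.44097576e-04 -9.99999840e-01]] [ 0.01014748 -0.6780402   0.36645544] [-0.52367088  0.07303144  0.32706574  1.55628475 -0.02404487  1.51616845
  1.32709413] {'fx': 297.3186396354542, 'fy': 297.3186396354542, 'cx': 252.24677060849456, 'cy': 195.33541433320255, 'rvec': array([-2.11506669, -2.01568631, -0.2899863 ]), 'tvec': array([-0.11852778, -0.57617049,  0.33250742])}
```

View pics/s1.png

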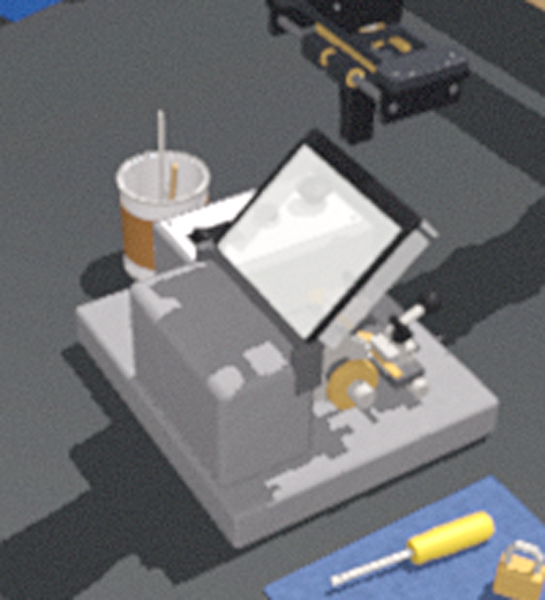

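View pics/w1.png

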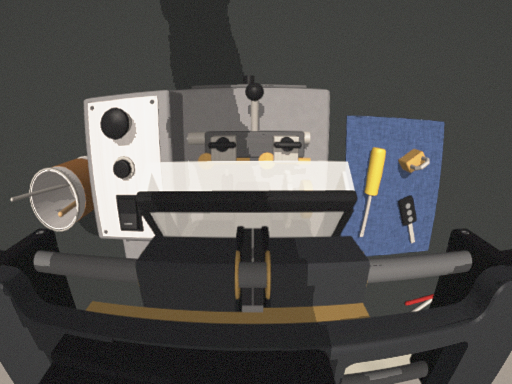

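The wrist view shows the closed fingers just behind the lip's middle (lip at rows 190–210, columns 140–355). Stop is at (115,124), start (123,168), rocker (131,213).

```bash
cat >> h.py <<'E'
def wz(u,v,z):
    k,R,t=cam('wrist');K=np.array([[k['fx'],0,k['cx']],[0,k['fy'],k['cy']],[0,0,1]])
    q=cv2.fisheye.undistortPoints(np.array([[[u,v]]],float),K,np.zeros(4))[0,0]
    d=R.T@np.r_[q,1];o=-R.T@t;return o+d*(z-o[2])/d[2]
E
python3 - <<'E'
from h import *
for u,v,z in((115,124,.15),(123,168,.141),(131,213,.131)): print(wz(u,v,z).round(4))
print('lip',[(z,wz(248,191,z).round(3),wz(247,210,z).round(3)) for z in(.25,.26,.27,.28,.29)])
E
```

```text
[ 0.4656 -0.0668  0.15  ]
[ 0.5211 -0.0671  0.141 ]
[ 0.5837 -0.0704  0.131 ]
lip [(0.25, array([0.528, 0.09 , 0.25 ]), array([0.545, 0.088, 0.25 ])), (0.26, array([0.526, 0.09 , 0.26 ]), array([0.541, 0.088, 0.26 ])), (0.27, array([0.523, 0.09 , 0.27 ]), array([0.538, 0.089, 0.27 ])), (0.28, array([0.52, 0.09, 0.28]), array([0.534, 0.089, 0.28 ])), (0.29, array([0.517, 0.091, 0.29 ]), array([0.531, 0.089, 0.29 ]))]
```

Call:
servo_tool(motion=[[[0,0,-25],[0,0,0],1],[[0,0,-45],[0,0,0],1],[[-3,0,-57],[0,0,0],1],[[-6,0,-69],[0,0,0],1],[[-9,0,-80],[0,0,0],1],[[-13,0,-92],[0,0,0],1],[[-16,0,-102],[0,0,0],1],[[-19,0,-112],[0,0,0],1],[[-21,0,-120],[0,0,0],1],[[-22,0,-126],[0,0,0],1],[[-23,0,-131],[0,0,0],1],[[-23,0,-134],[0,0,0],1],[[-23,0,-134],[0,0,0],1]])

```text
clock: 3.9
eef_pos: [0.5192, 0.0907, 0.2021]
eef_rot: [[-0.999, 0.051, -0.001], [0.051, 0.999, -0.0], [0.001, -0.0, -1.0]]
wrist_force: [0.4, 0.4, -0.3]
gripper_width: 0.004
gripper_force: 0.0
```

Call:
servo_tool(motion=[[[0,0,-2],[0,0,0],1],[[0,0,-4],[0,0,0],1],[[0,0,-5],[0,0,0],1],[[0,0,-5],[0,0,0],1]])

```text
clock: 4.3
eef_pos: [0.5195, 0.0908, 0.1993]
eef_rot: [[-0.999, 0.051, 0.0], [0.051, 0.999, 0.001], [-0.0, 0.001, -1.0]]
wrist_force: [-4.2, -0.8, 9.1]
gripper_width: 0.003
gripper_force: 5.0
```

```bash
python3 - <<'E'
from h import *
a=snap('scene')
c=cv2.resize(a[70:290,150:350],(545,600),interpolation=cv2.INTER_CUBIC)
cv2.imwrite('pics/s2.png',c[:,:,::-1])
E
```

```text
(no output)
```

View pics/s2.png

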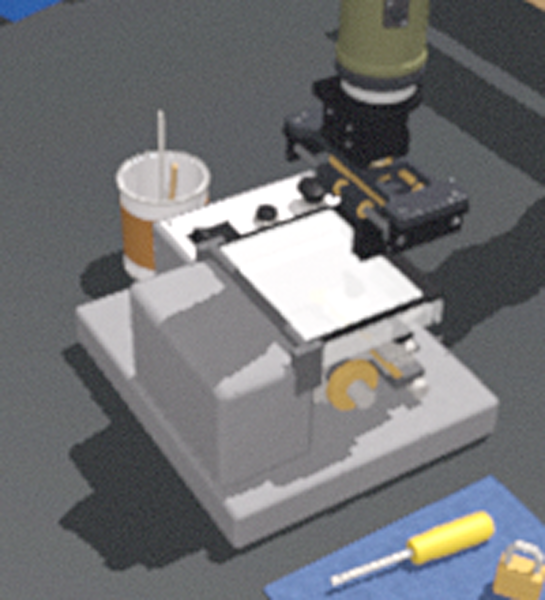

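Shield lies level under the fingertips, at its stop. Now the rocker.

Call:
servo_tool(motion=[[[0,0,40],[0,0,0],1],[[0,0,50],[0,0,0],1],[[81,-163,50],[0,0,0],1],[[81,-163,50],[0,0,0],1],[[81,-163,50],[0,0,0],1],[[81,-163,50],[0,0,0],1],[[81,-163,50],[0,0,0],1],[[81,-163,10],[0,0,0],1],[[81,-163,-20],[0,0,0],1],[[81,-163,-30],[0,0,0],1],[[81,-163,-30],[0,0,0],1]])

```text
clock: 5.45
eef_pos: [0.5994, -0.0712, 0.166]
eef_rot: [[-0.999, 0.05, -0.003], [0.05, 0.999, 0.0], [0.003, 0.0, -1.0]]
wrist_force: [0.2, -0.0, -0.6]
gripper_width: 0.003
gripper_force: 0.0
```

```bash
python3 - <<'E'
from h import *
a=snap('top');b=snap('wrist')
c=np.hstack([cv2.resize(a[150:265,230:340],(400,418),interpolation=cv2.INTER_CUBIC),b[:,128:][:, :384]][:1]+[cv2.resize(b[60:300,130:370],(400,418))])
cv2.imwrite('pics/w3.png',c[:,:,::-1])
E
```

```text
(no output)
```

View pics/w3.png

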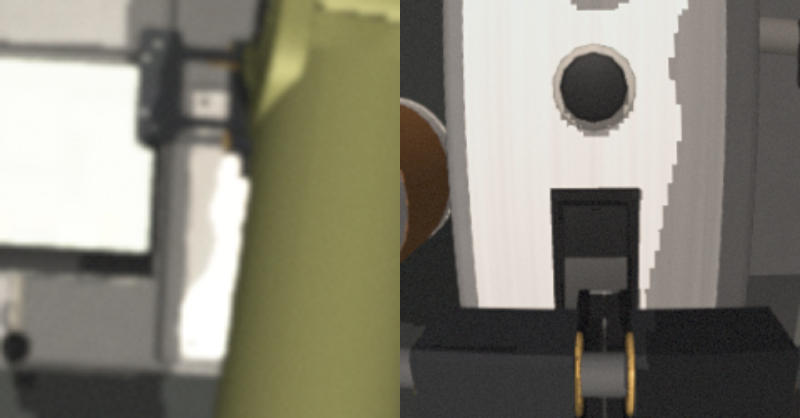

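The fingertips stand over the rear half of the rocker, nearly centred; start is at wrist pixel about (246,110).

Call:
servo_tool(motion=[[[0,-1,-6],[0,0,0],1],[[0,-1,-11],[0,0,0],1],[[0,-1,-14],[0,0,0],1],[[0,-1,-17],[0,0,0],1],[[0,-1,-20],[0,0,0],1],[[0,-1,-20],[0,0,0],1]])

```text
clock: 6.15
eef_pos: [0.6023, -0.0732, 0.1504]
eef_rot: [[-0.999, 0.051, 0.004], [0.051, 0.999, 0.0], [-0.004, 0.001, -1.0]]
wrist_force: [0.5, -0.3, 12.3]
gripper_width: 0.008
gripper_force: 6.2
```

```bash
python3 - <<'E'
from h import *
b=snap('wrist')
print(wz(246.4,110.5,.139))
c=cv2.resize(b[60:300,130:370],(600,600))
cv2.imwrite('pics/w4.png',c[:,:,::-1])
E
```

```text
[ 0.5247102  -0.07265741  0.139     ]
```

Call:
servo_tool(motion=[[[0,0,20],[0,0,0],1],[[0,0,35],[0,0,0],1],[[-40,3,55],[0,0,0],1],[[-40,3,55],[0,0,0],1],[[-40,3,55],[0,0,0],1]])

```text
clock: 6.7
eef_pos: [0.5602, -0.07, 0.2032]
eef_rot: [[-0.999, 0.051, 0.001], [0.051, 0.999, 0.001], [-0.001, 0.001, -1.0]]
wrist_force: [0.3, 0.1, -0.5]
gripper_width: 0.009
gripper_force: 0.0
```

```bash
python3 - <<'E'
from h import *
print(sensors.sense()['eef_pos']);b=snap('wrist')
print(cam('wrist')[0])
cv2.imwrite('pics/w5.png',cv2.resize(b,(800,600))[:,:,::-1])
for l in('start','mains','stop'):print(l,[(d['extent'],d['p']) for d in nets.look_for('wrist',l)[:2]])
E
```

```text
[ 0.56024413 -0.06995463  0.20319756]
{'fx': 297.3186396354542, 'fy': 297.3186396354542, 'cx': 252.24677060849456, 'cy': 195.33541433320255, 'rvec': array([-2.11761723, -2.01217568, -0.28994   ]), 'tvec': array([ 0.041485  , -0.56391064,  0.19634848])}
start [([234.0, 148.5, 264.4, 181.8], 0.86), ([348.5, 111.4, 510.5, 314.7], 0.74)]
mains [([233.0, 220.0, 265.1, 239.5], 0.73)]
stop [([220.2, 54.5, 275.0, 115.3], 0.61)]
```

View pics/w5.png

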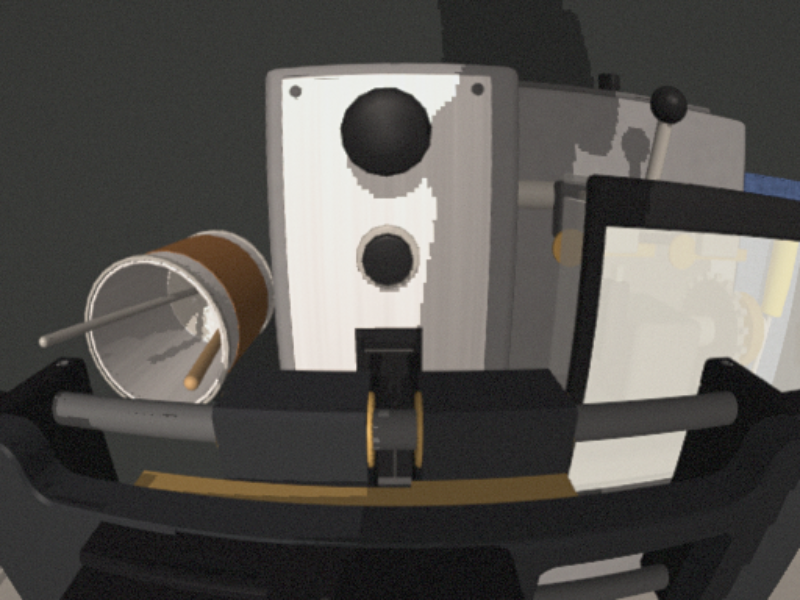

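```bash
python3 - <<'E'
from h import *
print(wz(247.7,165.1,.141),wz(249.2,165.1,.141))
E
```

```text
[ 0.52108636 -0.07154477  0.141     ] [ 0.52114086 -0.07049343  0.141     ]
```

Call:
servo_tool(motion=[[[40,0,20],[0,0,0],1],[[80,0,30],[0,0,0],1],[[80,0,30],[0,0,0],1],[[80,0,30],[0,0,0],1]])

```text
clock: 7.3
eef_pos: [0.6409, -0.07, 0.231]
eef_rot: [[-0.999, 0.05, -0.003], [0.05, 0.999, -0.001], [0.002, -0.001, -1.0]]
wrist_force: [0.5, -0.8, -1.0]
gripper_width: 0.006
gripper_force: 0.0
```

```bash
python3 - <<'E'
from h import *
b=snap('wrist')
print(sensors.sense()['eef_pos'])
c=np.hstack([cv2.resize(cv2.imread('pics/w1.png')[150:250,90:190],(400,400)),cv2.resize(b[100:250,175:325],(400,400))[:,:,::-1]])
cv2.imwrite('pics/w6.png',c)
E
```

```text
[ 0.6401007  -0.07023981  0.23120915]
```

View pics/w6.png

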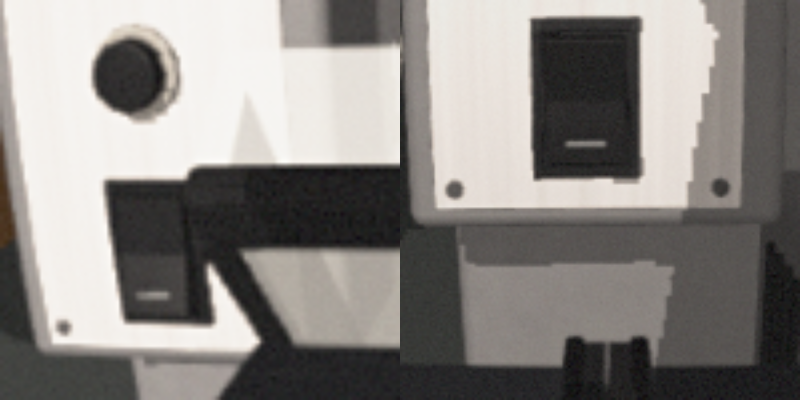

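The rocker's rear half now lies flat and dark, down in the bezel, so it is on. Now the start button.

Call:
servo_tool(motion=[[[-118,0,0],[0,0,0],1],[[-118,0,0],[0,0,0],1],[[-118,0,0],[0,0,0],1],[[-118,0,0],[0,0,0],1],[[-118,0,-40],[0,0,0],1],[[-118,0,-65],[0,0,0],1],[[-118,0,-73],[0,0,0],1],[[-118,0,-79],[0,0,0],1],[[-118,0,-83],[0,0,0],1],[[-118,0,-86],[0,0,0],1],[[-118,0,-86],[0,0,0],1],[[-118,0,-86],[0,0,0],1]])

```text
clock: 8.55
eef_pos: [0.5224, -0.07, 0.1529]
eef_rot: [[-0.999, 0.051, -0.001], [0.051, 0.999, 0.003], [0.001, 0.003, -1.0]]
wrist_force: [-17.9, 1.9, 34.3]
gripper_width: 0.006
gripper_force: 17.4
```

Call:
servo_tool(motion=[[[0,0,5],[0,0,0],1],[[0,0,20],[0,0,0],1],[[0,0,60],[0,0,0],1],[[0,0,100],[0,0,0],1],[[0,0,140],[0,0,0],1],[[-40,150,140],[0,0,0],1],[[-40,150,140],[0,0,0],1],[[-40,150,140],[0,0,0],1],[[-40,150,140],[0,0,0],1],[[-40,150,140],[0,0,0],1]])

```text
clock: 9.55
eef_pos: [0.483, 0.0818, 0.2878]
eef_rot: [[-0.999, 0.047, 0.003], [0.047, 0.999, 0.001], [-0.003, 0.001, -1.0]]
wrist_force: [0.2, -1.0, -0.1]
gripper_width: 0.003
gripper_force: 0.0
```

```bash
python3 - <<'E'
from h import *
a=snap('scene')
c=cv2.resize(a[70:290,150:350],(545,600),interpolation=cv2.INTER_CUBIC)
cv2.imwrite('pics/s9.png',c[:,:,::-1])
E
```

```text
(no output)
```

View pics/s9.png

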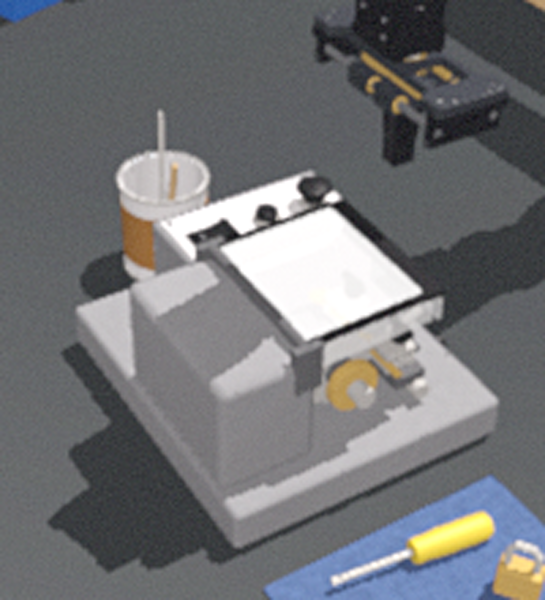

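The shield is level, the start button is out, the tin and mat items haven't moved, and the arm is clear.

```bash
python3 -c "
from h import *
print(order.close_job())"
```

```text
the job is handed in; nothing more can be done
None
```

The job is handed in: I pushed the shield fully down, flipped the rocker on, and pressed the start button in and let it spring back, all in about 10 s; the hand-in returned no verdict.

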